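# Clear the inlay chest's lid and hold its lock open

### The job

Clear the little pail off the lid of the inlaid chest by hanging it by its handle on the hook stand, hanging free. Then take the key from its wooden rest, work it fully home past the sticky pins into the lock in the lid, and only then turn it a quarter turn clockwise (seen from above) to its stop. The lock springs back, so finish while still gripping the key and holding it turned and fully in; leave everything else on the bench where it is.

Things in the scene. Friction and masses are not known exactly. Their poses are not given: they have to be found in the camera images.
- pail: small open metal pail, 72 mm wide, 55 mm tall, 0.25 kg, loose on the chest lid. Origin: centre of underside, z up. Stiff 6 mm wire handle arches over it in its y-z plane, uprights at y +-34 mm; the level top bar, 44 mm along y, is centred 125 mm up. On the bar an upright round wooden knob to grip, 24 mm thick, 127 to 171 mm up
- bail (a point): underside of the pail handle's bar, at its middle (122 mm above the pail's origin); this lies on the hook when the pail hangs
- pail_knob (a point): middle of the pail's wooden knob, 152 mm above the pail's origin
- hook: fixed dark steel hook stand. Origin: under its 12 x 16 mm post; base plate 110 x 110 x 12 mm. From the post's top a level arm, 16 mm wide (y), 6 mm thick, points along the stand's -x, upper face 175 mm above the bench. Its last 5 mm (81 to 86 mm from the post's axis) turn up 20 mm above that face; nothing else rises above it
- hook_seat (a point): on the arm's upper face, 53 mm from the post's axis along the stand's -x, 28 mm behind the upturn; axes as the stand's. The handle's bar lies across the arm here, the pail's y along the stand's y (either way round), the pail hanging below
- key: brass key upright in its rest, blade down, 40 g. Origin: underside of the shoulder, where the blade begins; z up. Blade 12 (x) x 4 (y) mm, 26 long below the origin, last 6 mm tapered. Above: shoulder 24 x 10, 10 mm tall, then a flat round bow 34 mm wide (x), 10 mm thick (y), centre 25 and top 42 mm above the origin. Works either way round
- keyrest: fixed light wooden block 70 x 60 x 40 mm (x, y, z) with a 14 x 6 mm slot along its x in which the key's blade stands, the shoulder resting on its top. Origin: centre of its underside
- keyhole (a point): centre of the face of the lock's steel plug (28 mm wide, in a brass ring), 3 mm above the lid; z up; turns with the plug. Keyway 13.6 mm along its x, 5 along y, bevelled 2.5 mm at the mouth. Key home: shoulder on this face, key origin here. Two sprung pins 7 to 21 mm down press on the blade's edge, resisting by some newtons: push steadily, twisting a little to and fro
- lock (a joint): turn of the lock's plug, rad: 0 as found, growing clockwise seen from above, stop at 1.5 (a quarter turn). A spring turns it back with 0.03 to 0.12 N m; the key has some play, up to 0.2 rad under load, in the keyway. The plug also draws a small bolt on the lid
- chest: fixed dark lacquered chest with flower inlay, 180 x 280 x 80 mm (x, y, z), lid closed and flat at 80 mm. Origin: centre of its underside. The lock lies at x -45, y -45 mm of it; a small bolt and its keeper, at most 9 mm above the lid, lie from the lock towards the chest's -y side
- tile: bystander: marble tile 45 x 35 x 8 mm lying loose on the chest lid, origin under its centre
- varnish: bystander: jar 52 mm across, 75 mm tall, origin under its centre
- finial: bystander: turned brass finial 52 mm across, 86 mm tall, origin under its centre
- panel: bystander: light wooden sample 100 x 60 x 12 mm, origin under its centre
- brush: bystander: brush lying along its x
- dish: bystander: white bowl 70 mm across, 30 mm tall, origin under its centre
- pigment: bystander: can 40 mm across, 50 mm tall, origin under its centre

How it is judged:
By the outcome, as a careful person would: the job done as asked, in the order asked, and still so for the second after the job is handed in, while the arm keeps its last pose, push and grip.
It also fails if it takes over 67 s, if anything falls off the work surface, if the arm or the gripper's body presses on something with over 40 N, if the wrist force passes 120 N, or if a joint passes its speed limit or range.

### The arm

A 6-joint arm with a two-finger parallel gripper is mounted at the origin on the work surface. World frame = base frame: x ahead of the robot, y to its left, z up, the work surface at z = 0. Lengths are in m, angles in rad, forces in N, time in s.
With the tool pointing down it reaches from about 0.35 to 0.775 m from the base axis. Payload 7.3 kg.
Tool frame: the origin (TCP) lies between the finger pads; the fingertips stand 8 mm ahead of it and the grasp point (between the pads) lies 11 mm behind it (robot.nose_length is the distance from the TCP to the fingertips, in m); z points along the fingers, y is the line along which they close (so a half turn about z gives the same grasp; the last joint's range is limited). The gripper opens to 92 mm and grips with 3 to 60 N. Pads are 19 mm wide; open, the fingers measure 130 mm over their backs; the gripper's body (75 mm by 190 mm) begins 47 mm behind the grasp point.
Start: joints at [-0.146, 0.342, 1.524, -0, 1.275, -0.146], TCP at [0.525, 0, 0.235] pointing down, gripper open.
Joint ranges: [-2.53, 2.53], [-0.77, 2.02], [0.04, 2.7], [-1, 4.14], [0.28, 2.66], [-3.11, 3.11]. Speed limits (rad/s): [2.57, 2.57, 3.14, 3.14, 3.14, 3.14].

### API

Orientations are given as [roll, pitch, yaw] about the fixed x, y, z axes, in that order (R = Rz(yaw) Ry(pitch) Rx(roll)).
In Python, from cell import robot gives the robot as it stands. The module is installed in compiled form; this text tells all that it offers.
- The arm moves only by the shell command python3 -m jog 'ROWS' [FORCE]. ROWS is JSON, a list that holds one entry, the list of rows, each a list of 5 numbers: the gripper's target within -1 to 1 (fully open at 1, half-way at 0, shut at -1), then the shift along the tool's x, y, z in m, then the turn about the tool's z in rad. A call has 1 to 5 rows; each row is the pose to reach, as a shift and turn from the pose commanded when the call began, along the tool's axes at that moment; what a row does not reach only later rows make up. A row lasts 1/12 s, in which the tool goes at most 41.7 mm and 7.16 degrees, less where a joint would pass 70% of its speed; a pose out of reach is approached as far as the arm can. A call with a gripper value outside its range is refused whole. The fingers move at their own pace and stop on an object; FORCE is the grip in N (left out, the last holds). Time passes only in rows, so rows that repeat a pose let the fingers close. It gives the time, the measured TCP pose, the force, the opening and the grip force at its end, in the units of the state.
- robot.observe(): the state, without advancing time (a new reading comes with each control period).
- robot.read_camera(name): name is "scene" or "side" or "wrist"; returns the picture (480x640x3 uint8, red, green, blue); there is no depth.
- robot.camera_model(name): a dict with "camera_matrix" (3x3 intrinsics, pixels), "dist_coeffs" ([k1, k2, p1, p2, k3] as OpenCV has them; the pictures are not rectified), "position" and "attitude" of the camera in the world; the wrist camera has in their place "mount" (4x4, takes a point from camera to tool coordinates, whose origin is the TCP and whose axes are the flange's). Camera axes: x right, y down, z forward; pixel columns grow to the right and rows downward; lengths in m; the calibration is good to about 2 mm. A picture is of the moment at which its call begins: read the wrist's pose just before it. camera_model takes no time and is no camera call.
- robot.hand_in(): hands the job in; it is judged then, once.
The state is a dict: "time": time; "qpos": joint angles; "qvel": joint speeds; "joint_efforts": joint torques, N m; "tool_pos": TCP position; "tool_rot": TCP orientation; "contact_force": force on the tool from outside, world axes, zero at the start; "torque": the same for the moment, N m; "opening": finger opening in m; "grip_force": force on a finger pad.
Only numpy, scipy, OpenCV 4.12 (cv2) and the standard library are available. Lean on these libraries where they do the work, as an engineer would, in place of code of your own. Each camera call takes 0.05 s, during which the arm holds its last target. There are 200 camera calls.

## Working session

There is one attempt and no reset: what is moved stays moved. The work goes in short steps, Python scripts to look and compute and a shell command to move; the robot and the scene stay as the last step left them, time stands still between calls to the robot, and variables do not carry over. Pictures are saved under pics/ and viewed, at most 10 in all, crops included, and the job is handed in when it is done.

```bash
mkdir -p pics
python3 - <<'E'
from cell import robot
import cv2,numpy as np
o=robot.observe();print({k:np.round(v,3).tolist() for k,v in o.items()})
for n in("scene","side","wrist"):
    im=robot.read_camera(n);cv2.imwrite(f"pics/{n}0.png",im[:,:,::-1])
    m=robot.camera_model(n);print(n,{k:np.round(v,4).tolist() for k,v in m.items()})
E
```

```text
{'time': 0.0, 'qpos': [-0.146, 0.343, 1.525, -0.0, 1.275, -0.146], 'qvel': [0.0, -0.002, -0.001, -0.002, -0.0, 0.0], 'joint_efforts': [0.001, -43.125, -24.422, 0.072, 0.056, -0.0], 'tool_pos': [0.525, 0.0, 0.234], 'tool_rot': [-3.14, -0.0, 1.571], 'contact_force': [-0.781, 0.835, -0.34], 'torque': [-0.01, -0.037, -0.022], 'grip_force': 0.0, 'opening': 0.092}
scene {'camera_matrix': [[592.6035, 0.0, 308.1119], [0.0, 592.6035, 237.8603], [0.0, 0.0, 1.0]], 'dist_coeffs': [-0.0102, 0.0, 0.0, 0.0, 0.0], 'position': [1.3309, -0.5251, 0.8973], 'attitude': [-2.2266, 0.0207, 0.9455]}
side {'camera_matrix': [[509.9792, 0.0, 323.5716], [0.0, 509.9792, 239.4491], [0.0, 0.0, 1.0]], 'dist_coeffs': [-0.0787, 0.0, 0.0, 0.0, 0.0], 'position': [0.5133, -0.641, 0.8011], 'attitude': [-2.3456, 0.0056, -0.0759]}
wrist {'camera_matrix': [[378.2999, 0.0, 324.8067], [0.0, 378.2999, 245.0539], [0.0, 0.0, 1.0]], 'dist_coeffs': [-0.0704, 0.0, 0.0, 0.0, 0.0], 'mount': [[-0.0006, -0.9672, -0.2539, 0.069], [1.0, -0.0007, 0.0005, 0.0005], [-0.0007, -0.2539, 0.9672, -0.151], [0.0, 0.0, 0.0, 1.0]]}
```

View pics/scene0.png

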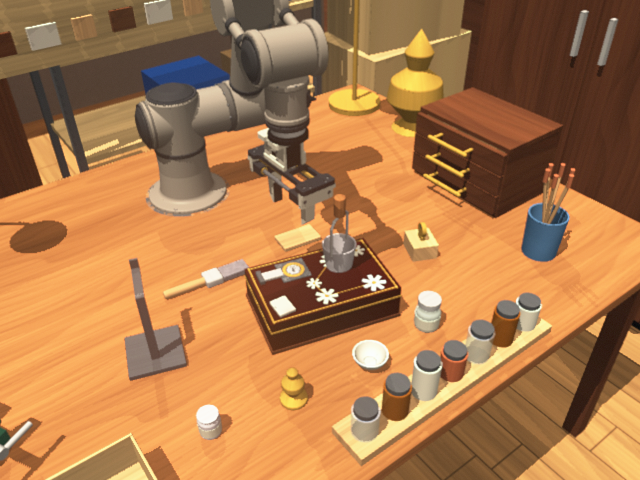

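View pics/side0.png

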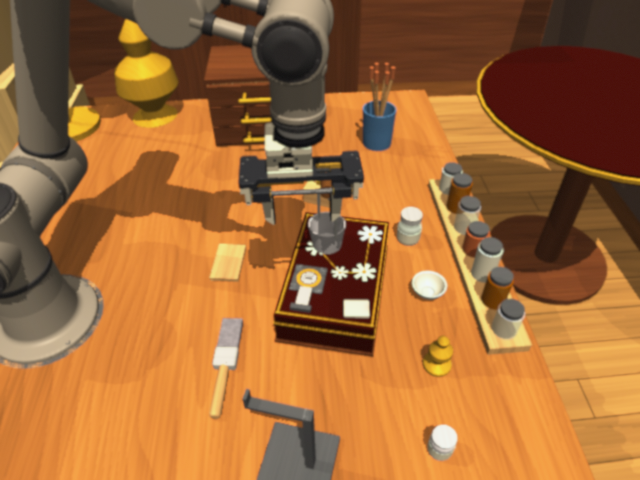

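View pics/wrist0.png

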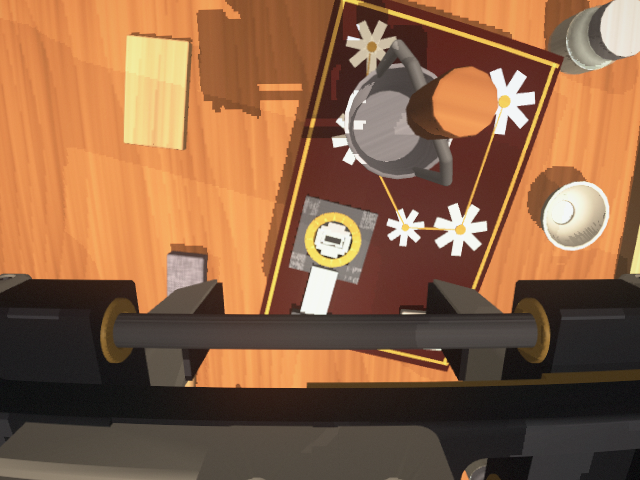

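The wrist view shows the pail at (400,120) with its knob top at (470,100), and the lock at (333,240). In the scene view the hook stand is at (155,350) and the key and rest at (421,240). In the side view the hook arm runs from (247,398) to (310,412).

```bash
cat > h.py <<'E'
from cell import robot
import cv2,numpy as np
from scipy.spatial.transform import Rotation as Ro
def tool():
    o=robot.observe();T=np.eye(4);T[:3,:3]=Ro.from_euler('xyz',o['tool_rot']).as_matrix();T[:3,3]=o['tool_pos'];return T
def cam(n,T=None):
    m=robot.camera_model(n);E=np.eye(4)
    if n=='wrist':E=(tool() if T is None else T)@np.array(m['mount'])
    else:
        E[:3,:3]=Ro.from_euler('xyz',m['attitude']).as_matrix();E[:3,3]=m['position']
    return np.array(m['camera_matrix']),np.array(m['dist_coeffs']),E
def ray(c,uv):
    p=cv2.undistortPoints(np.array([[uv]],float),c[0],c[1])[0,0]
    return c[2][:3,3],c[2][:3,:3]@np.array([p[0],p[1],1])
def plane(c,uv,z):
    o,d=ray(c,uv);return (o+d*(z-o[2])/d[2])
def tri(*cu):
    A=0;b=0
    for c,uv in cu:
        o,d=ray(c,uv);d=d/np.linalg.norm(d);P=np.eye(3)-np.outer(d,d);A=A+P;b=b+P@o
    return np.linalg.solve(A,b)
def proj(c,X):
    E=np.linalg.inv(c[2]);r=cv2.Rodrigues(E[:3,:3])[0]
    return cv2.projectPoints(np.array(X,float).reshape(-1,3),r,E[:3,3],c[0],c[1])[0][:,0]
E
python3 - <<'E'
from h import *
W,S,D=cam('wrist'),cam('scene'),cam('side')
p=lambda *a:print(*[np.round(x,4) if not isinstance(x,str) else x for x in a])
p('keyhole',plane(W,(333,239),.083),tri((W,(333,239)),(S,(293,269)),(D,(308,278))))
p('knob',tri((W,(470,100)),(S,(340,199))))
p('lidcorners W',plane(W,(341,0),.08),plane(W,(560,65),.08),plane(W,(447,369),.08))
p('lid S',[plane(S,u,.08).round(3).tolist() for u in((247,285),(367,246),(398,292),(262,331))])
p('hook tip',tri((S,(137,263)),(D,(247,393))))
p('key',tri((S,(422,228)),(D,(312,187))), plane(S,(421,240),.06))
s,d=[cv2.imread(f'pics/{n}0.png') for n in('scene','side')]
a=cv2.resize(s[250:390,110:200],None,fx=4,fy=4);b=cv2.resize(d[380:480,235:355],None,fx=3.4,fy=3.4)
k=cv2.resize(s[215:265,395:445],None,fx=4,fy=4)
o=np.zeros((560,800,3),np.uint8);o[:560,:360]=a;o[:340,370:778]=b;o[350:550,370:570]=k;cv2.imwrite('pics/m1.png',o)
E
```

```text
keyhole [ 0.532  -0.0051  0.083 ] [ 0.5297 -0.0064  0.0805]
knob [0.575  0.0835 0.2474]
lidcorners W [0.5372 0.1746 0.08  ] [0.7074 0.133  0.08  ] [ 0.6386 -0.13    0.08  ]
lid S [[ 0.512 -0.11   0.08 ]
 [ 0.563  0.17   0.08 ]
 [ 0.714  0.122  0.08 ]
 [ 0.64  -0.154  0.08 ]]
hook tip [ 0.4336 -0.2954  0.1817]
key [0.5532 0.3472 0.0299] [0.602  0.2991 0.06  ]
```

View pics/m1.png

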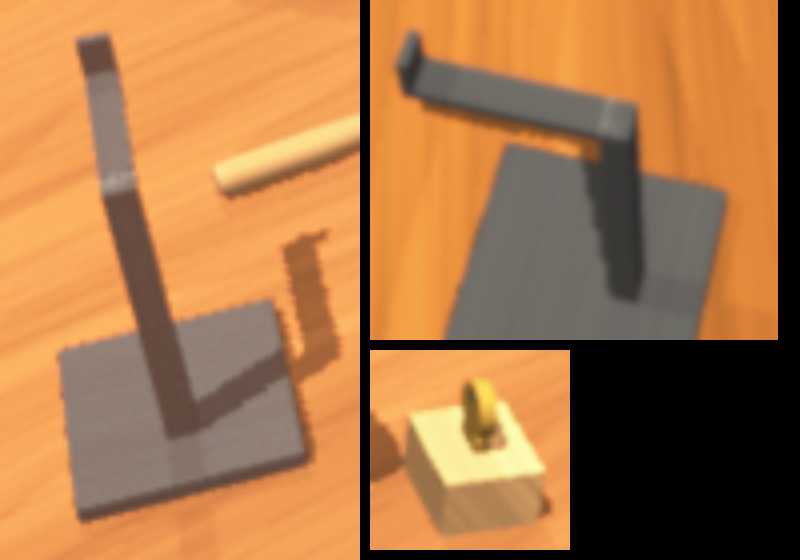

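The montage shows the arm's inner upturn base at scene (135,268), the post's top end at scene (139.5,296), the upturn tip at side (247,390) and the post-top end at side (308,415).

Run:
```python
from h import *
W,S,D=cam('wrist'),cam('scene'),cam('side')
p=lambda *a:print(*[np.round(x,4) if not isinstance(x,str) else x for x in a])
p('knob',plane(W,(470,100),.251),plane(S,(340,197),.251))
p('upt top',plane(S,(133.5,259.5),.195),plane(D,(247.4,390),.195))
p('upt base inner',plane(S,(135,268.3),.175),plane(D,(247+6,398),.175))
p('post end',plane(S,(139.5,296.5),.175),plane(D,(307.6,414),.175))
p('post foot',plane(S,(155.5,358.7),.012),plane(D,(310.3,467.4),.012))
B=[plane(S,(110+u/4,250+v/4),.012) for u,v in((60,352),(272,302),(305,458),(80,512))]
p('base plate',*B,'c',np.mean(B,0))
p('keyrest top',*[plane(S,(395+(u-370)/4,215+(v-350)/4),.04) for u,v in((410,415),(500,400),(545,467),(440,485))])
p('handle',plane(W,(398,42),.19),plane(W,(449,180),.19))
# pail rim ellipse
p('pail bottom ctr guess from scene',plane(S,(338,262),.08))
im=cv2.imread('pics/wrist0.png');h=cv2.cvtColor(im,cv2.COLOR_BGR2HSV)
m=((h[...,1]<60)&(h[...,2]>90)).astype(np.uint8);n,l,st,c=cv2.connectedComponentsWithStats(m)
for i in range(1,n):
    if st[i,4]>300:print(st[i],c[i].round(1))
```

```text
knob [0.5747 0.0848 0.251 ] [0.5734 0.0825 0.251 ]
upt top [ 0.4373 -0.3018  0.195 ] [ 0.4355 -0.2975  0.195 ]
upt base inner [ 0.4385 -0.3035  0.175 ] [ 0.4408 -0.2987  0.175 ]
post end [ 0.5172 -0.328   0.175 ] [ 0.5127 -0.3272  0.175 ]
post foot [ 0.5198 -0.3296  0.012 ] [ 0.5117 -0.3343  0.012 ]
base plate [ 0.4316 -0.3567  0.012 ] [ 0.4647 -0.2545  0.012 ] [ 0.5692 -0.2878  0.012 ] [ 0.5349 -0.3885  0.012 ] c [ 0.5001 -0.3219  0.012 ]
keyrest top [0.5368 0.3126 0.04  ] [0.5586 0.3659 0.04  ] [0.6211 0.34   0.04  ] [0.5964 0.2801 0.04  ]
handle [0.5603 0.1181 0.19  ] [0.5893 0.0524 0.19  ]
pail bottom ctr guess from scene [0.5674 0.0844 0.08  ]
[ 565    0   75   70 3680] [605.1  34.8]
[ 332   21  105  158 7363] [378.8 110.5]
[ 490   68   45   67 1508] [510.9  99.5]
[435 138  18  48 476] [445.4 158.2]
[ 542  181   67   70 3575] [575.3 215.4]
[ 289  196   89  119 3848] [327.7 255.4]
[433 203  32  26 430] [450.  218.3]
[ 435  204   52   52 1042] [463.8 233.5]
[386 208  39  39 748] [404.6 227.2]
[ 315  222   37   36 1006] [332.7 239.4]
[ 167  254   38   43 1174] [183.8 271.4]
[146 349  41  37 933] [165.6 367.4]
[   0  453  203   27 3215] [ 99.4 470.4]
```

```bash
cat > to.py <<'E'
# usage: to.py x y z yawTurn(world ccw) -> shift in tool axes from measured pose
import sys;from h import *
T=tool();x=np.array([float(a) for a in sys.argv[1:4]])
print('shift',np.round(T[:3,:3].T@(x-T[:3,3]),4),'tool y angle',round(float(np.arctan2(T[1,1],T[0,1])),4),'pos',T[:3,3].round(4))
E
python3 -m jog '[[[1,0,0,-0.04,0.1],[1,0.04,0.025,-0.06,0.2],[1,0.084,0.049,-0.065,0.35],[1,0.084,0.049,-0.065,0.475],[1,0.084,0.049,-0.065,0.6]]]' 40
python3 -m jog '[[[1,0,0,0,0.125],[1,0,0,0,0.25],[1,0,0,0,0.375],[1,0,0,0,0.5],[1,0,0,0,0.555]]]'
python3 -m jog '[[[1,0,0,0,0],[1,0,0,0,0]]]'
python3 to.py 0.574 0.084 0.224
python3 - <<'E'
from h import *
cv2.imwrite('pics/w1.png',robot.read_camera('wrist')[:,:,::-1])
W=cam('wrist');print(W[2].round(3),proj(W,[[.574,.084,.251],[.574,.084,.205]]))
E
```

```text
time: 0.57
tool_pos: [0.5755, 0.0875, 0.2999]
tool_rot: [3.141, -0.002, 0.999]
contact_force: [0.0, -0.4, -0.6]
opening: 0.0918
grip_force: 0.0
time: 0.98
tool_pos: [0.5739, 0.0841, 0.2993]
tool_rot: [-3.141, 0.001, 0.44]
contact_force: [0.3, -0.4, 0.7]
opening: 0.0916
grip_force: 0.0
time: 1.15
tool_pos: [0.5739, 0.084, 0.2994]
tool_rot: [-3.141, 0.001, 0.448]
contact_force: [-0.3, -0.5, -0.2]
opening: 0.0923
grip_force: 0.0
shift [0.0001 0.0001 0.0754] tool y angle -1.1223 pos [0.5739 0.084  0.2994]
[[ 0.433 -0.872 -0.229  0.636]
 [-0.901 -0.419 -0.11   0.114]
 [-0.     0.254 -0.967  0.45 ]
 [ 0.     0.     0.     1.   ]] [[326.02346249 273.93089659]
 [325.81656148 251.5788091 ]]
```

View pics/w1.png

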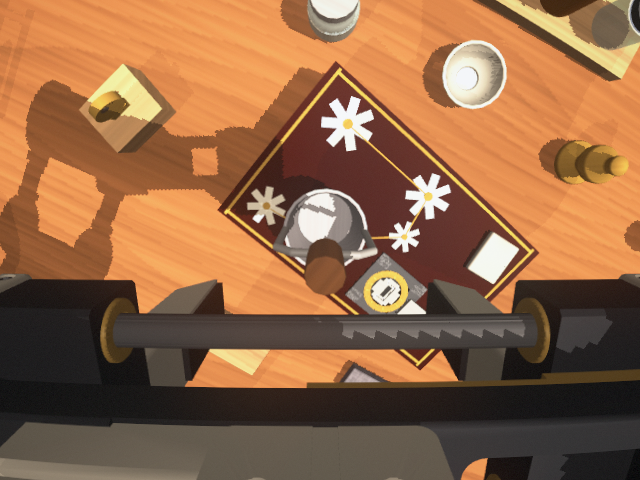

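The wrist view confirms the knob top at (325,275) and the handle level from (278,248) to (375,250), so it lies along the tool's y. The key rest is at (125,105) and the keyway at (387,291). I'll descend and grasp the knob.

```bash
python3 - <<'E'
from h import *
W=cam('wrist');p=lambda u,z:plane(W,u,z).round(4).tolist()
print('kh',p((387,291),.083),'rest top',[p(u,.04) for u in((80,109),(123,65),(175,107),(120,152))],'bow',p((106,106),.075))
print('handle',p((278,248),.19),p((375,250),.19))
E
python3 -m jog '[[[1,0,0,0.02,0],[1,0,0,0.045,0],[1,0,0,0.065,0],[1,0,0,0.075,0],[1,0,0,0.075,0]]]'
python3 -m jog '[[[-1,0,0,0,0],[-1,0,0,0,0],[-1,0,0,0,0],[-1,0,0,0,0],[-1,0,0,0,0]]]' 40
python3 -m jog '[[[-1,0,0,0,0],[-1,0,0,0,0],[-1,0,0,0,0],[-1,0,0,0,0]]]'
```

```text
kh [0.5324, -0.007, 0.083] rest top [[0.5609, 0.368, 0.04], [0.6218, 0.339, 0.04], [0.6054, 0.2734, 0.04], [0.5366, 0.3123, 0.04]] bow [0.5807, 0.3228, 0.075]
handle [0.5578, 0.1141, 0.19] [0.5865, 0.0509, 0.19]
time: 1.62
tool_pos: [0.5728, 0.084, 0.2223]
tool_rot: [-3.14, 0.004, 0.447]
contact_force: [0.2, 0.1, -0.5]
opening: 0.0919
grip_force: 0.0
time: 2.03
tool_pos: [0.5744, 0.084, 0.2256]
tool_rot: [3.141, -0.001, 0.446]
contact_force: [-0.1, -0.1, -0.1]
opening: 0.0627
grip_force: 0.0
time: 2.37
tool_pos: [0.574, 0.084, 0.2248]
tool_rot: [3.142, -0.0, 0.446]
contact_force: [0.2, -0.5, -0.0]
opening: 0.0367
grip_force: 0.0
```

```bash
python3 -m jog '[[[-1,0,0,0,0],[-1,0,0,0,0],[-1,0,0,0,0],[-1,0,0,0,0]]]' 40
python3 -m jog '[[[-1,0,0,-0.004,0],[-1,0,0,-0.012,0],[-1,0,0,-0.022,0],[-1,0,0,-0.03,0],[-1,0,0,-0.03,0]]]'
python3 to.py 0.369 -0.28 0.247
```

```text
time: 2.7
tool_pos: [0.574, 0.0841, 0.2247]
tool_rot: [-3.141, 0.0, 0.446]
contact_force: [0.1, -0.2, -0.9]
opening: 0.0231
grip_force: 40.0
time: 3.12
tool_pos: [0.5751, 0.084, 0.2575]
tool_rot: [3.14, -0.004, 0.446]
contact_force: [0.2, 0.6, -1.9]
opening: 0.0231
grip_force: 40.0
shift [-0.3431  0.2394  0.0095] tool y angle -1.1244 pos [0.5751 0.084  0.2575]
```

```bash
python3 -m jog '[[[-1,-0.01,0.007,0,0],[-1,-0.03,0.021,0,0],[-1,-0.055,0.038,0,0],[-1,-0.08,0.056,0,0],[-1,-0.105,0.073,0,0]]]'
python3 -m jog '[[[-1,-0.025,0.0175,0,0],[-1,-0.05,0.035,0,0],[-1,-0.075,0.0525,0,0],[-1,-0.1,0.07,0,0],[-1,-0.125,0.0875,0,0]]]'
python3 -m jog '[[[-1,-0.025,0.0175,0,0],[-1,-0.05,0.035,0,0],[-1,-0.075,0.053,0,0],[-1,-0.097,0.068,0,0],[-1,-0.113,0.079,0,0]]]'
python3 -m jog '[[[-1,0,0,0,0.06],[-1,0,0,0,0.16],[-1,0,0,0,0.26],[-1,0,0,0,0.36],[-1,0,0,0,0.46]]]'
python3 -m jog '[[[-1,0,0,0,0.1],[-1,0,0,0,0.2],[-1,0,0,0,0.26],[-1,0,0,0,0.295],[-1,0,0,0,0.295]]]'
python3 to.py 0.369 -0.28 0.247
python3 - <<'E'
from h import *
T=tool();W=cam('wrist',T)
a=robot.read_camera('wrist')[:,:,::-1];b=robot.read_camera('scene')[:,:,::-1]
o=np.zeros((480,800,3),np.uint8);o[:360,:480]=cv2.resize(a,(480,360));o[:480,480:]=cv2.resize(b[190:430,60:220],(320,480))
cv2.imwrite('pics/w2.png',a);cv2.imwrite('pics/m2.png',o)
E
```

```text
time: 3.53
tool_pos: [0.5092, -0.0287, 0.2542]
tool_rot: [-3.141, 0.001, 0.447]
contact_force: [1.5, 0.4, -2.0]
opening: 0.023
grip_force: 40.0
time: 3.95
tool_pos: [0.434, -0.1614, 0.2545]
tool_rot: [-3.141, 0.001, 0.446]
contact_force: [0.2, -0.3, -2.6]
opening: 0.023
grip_force: 40.0
time: 4.37
tool_pos: [0.3657, -0.2819, 0.2544]
tool_rot: [-3.141, 0.001, 0.445]
contact_force: [0.1, 0.4, -0.8]
opening: 0.0228
grip_force: 40.0
time: 4.78
tool_pos: [0.3669, -0.2801, 0.2544]
tool_rot: [-3.141, 0.001, -0.019]
contact_force: [0.0, 0.5, -1.7]
opening: 0.0235
grip_force: 40.0
time: 5.2
tool_pos: [0.367, -0.28, 0.2544]
tool_rot: [-3.141, 0.001, -0.31]
contact_force: [-0.6, -0.5, -1.2]
opening: 0.0233
grip_force: 40.0
shift [ 0.0019 -0.0006  0.0074] tool y angle -1.881 pos [ 0.367  -0.28    0.2544]
```

View pics/m2.png

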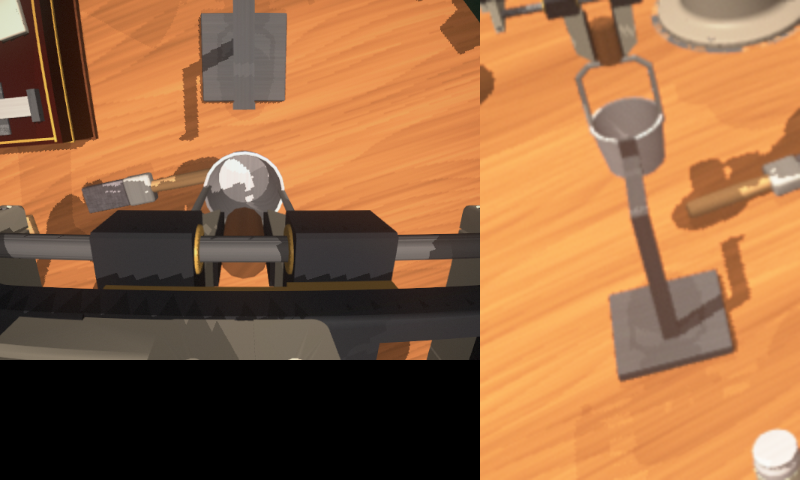

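The wrist view shows the hook arm along the image column at about x=325 (full scale), with its tip at y≈144. The pail hangs upright and its handle is square to the arm.

Run:
```python
from h import *
W=cam('wrist');im=cv2.imread('pics/w2.png');h=cv2.cvtColor(im,cv2.COLOR_BGR2HSV)
for r in(5,100,125,134,138,142,146,150):print(r,h[r,296:352:4,1].tolist(),h[r,296:352:4,2].tolist())
ti=np.linalg.inv(tool())
for u,z in(((312,144),.195),((339,144),.195),((325.5,144),.195),((325.5,10),.175)):
    X=plane(W,u,z);print(X.round(4),(ti@np.r_[X,1])[:3].round(4))
for u in((270,18),(382,18),(269,134),(382,136)):print(plane(W,u,.012).round(4))
```

```text
5 [168, 169, 168, 168, 25, 26, 28, 25, 28, 26, 26, 169, 167, 167] [214, 201, 200, 200, 110, 108, 109, 110, 111, 107, 107, 177, 189, 183]
100 [25, 23, 23, 25, 24, 23, 26, 23, 26, 25, 22, 25, 23, 25] [111, 109, 110, 113, 118, 110, 119, 112, 120, 113, 117, 110, 112, 111]
125 [29, 29, 31, 29, 27, 23, 27, 31, 27, 28, 25, 31, 31, 31] [115, 115, 115, 115, 113, 110, 115, 116, 113, 111, 110, 114, 117, 115]
134 [47, 46, 56, 50, 32, 30, 28, 32, 32, 28, 31, 58, 58, 64] [82, 77, 78, 76, 104, 112, 111, 113, 113, 111, 114, 70, 70, 72]
138 [166, 165, 167, 167, 31, 31, 29, 31, 31, 29, 32, 133, 166, 166] [224, 213, 218, 211, 115, 114, 113, 115, 114, 113, 112, 173, 221, 220]
142 [164, 167, 166, 166, 33, 32, 29, 31, 31, 34, 33, 132, 166, 165] [228, 218, 204, 206, 116, 113, 114, 115, 114, 113, 115, 181, 215, 219]
146 [167, 165, 166, 165, 145, 144, 145, 156, 154, 164, 164, 166, 163, 164] [222, 226, 220, 222, 194, 196, 197, 177, 176, 212, 214, 221, 227, 230]
150 [165, 165, 163, 163, 167, 165, 166, 165, 164, 163, 164, 165, 164, 159] [234, 235, 236, 225, 223, 222, 216, 219, 223, 228, 231, 229, 227, 239]
[ 0.4361 -0.2934  0.195 ] [ 0.0696 -0.008   0.0595]
[ 0.4316 -0.3073  0.195 ] [0.0696 0.0066 0.0595]
[ 0.4339 -0.3004  0.195 ] [ 0.0696 -0.0007  0.0595]
[ 0.5037 -0.3226  0.175 ] [ 0.1429 -0.0007  0.0795]
[ 0.5633 -0.2863  0.012 ]
[ 0.531 -0.388  0.012]
[ 0.4615 -0.2498  0.012 ]
[ 0.4251 -0.3575  0.012 ]
```

```bash
python3 -m jog '[[[-1,0.01,0,0.004,0],[-1,0.03,0,0.008,0],[-1,0.055,0,0.008,0],[-1,0.08,0,0.008,0],[-1,0.095,0,0.008,0]]]'
python3 -m jog '[[[-1,0.0075,-0.001,0,0],[-1,0.0075,-0.001,0.008,0],[-1,0.0075,-0.001,0.02,0],[-1,0.0075,-0.001,0.032,0],[-1,0.0075,-0.001,0.04,0]]]'
python3 -m jog '[[[-1,0,0,0.003,0],[-1,0,0,0.006,0],[-1,0,0,0.008,0],[-1,0,0,0.008,0]]]'
```

```text
time: 5.72
tool_pos: [0.4609, -0.3097, 0.246]
tool_rot: [-3.141, -0.001, -0.308]
contact_force: [-0.4, 0.6, -2.3]
opening: 0.0234
grip_force: 40.0
time: 6.13
tool_pos: [0.4647, -0.3095, 0.2049]
tool_rot: [-3.141, 0.002, -0.308]
contact_force: [-0.1, 0.3, -1.4]
opening: 0.0231
grip_force: 40.0
time: 6.47
tool_pos: [0.4659, -0.3103, 0.1988]
tool_rot: [3.142, -0.0, -0.309]
contact_force: [-0.8, 0.7, -1.9]
opening: 0.0234
grip_force: 40.0
```

```bash
python3 -m jog '[[[-1,0,0,0.001,0],[-1,0,0,0.002,0],[-1,0,0,0.002,0],[-1,0,0,0.002,0]]]'
python3 - <<'E'
from h import *
cv2.imwrite('pics/s3.png',robot.read_camera('scene')[:,:,::-1])
cv2.imwrite('pics/d3.png',robot.read_camera('side')[:,:,::-1])
s,d=cv2.imread('pics/s3.png'),cv2.imread('pics/d3.png')
o=np.zeros((540,800,3),np.uint8);o[:540,:360]=cv2.resize(s[190:370,80:200],None,fx=3,fy=3);o[:450,370:790]=cv2.resize(d[330:480,220:360],None,fx=3,fy=3)
cv2.imwrite('pics/m3.png',o)
E
```

```text
time: 6.8
tool_pos: [0.4662, -0.3105, 0.1975]
tool_rot: [3.141, -0.001, -0.309]
contact_force: [-0.6, 1.5, 3.6]
opening: 0.023
grip_force: 40.0
```

View pics/m3.png

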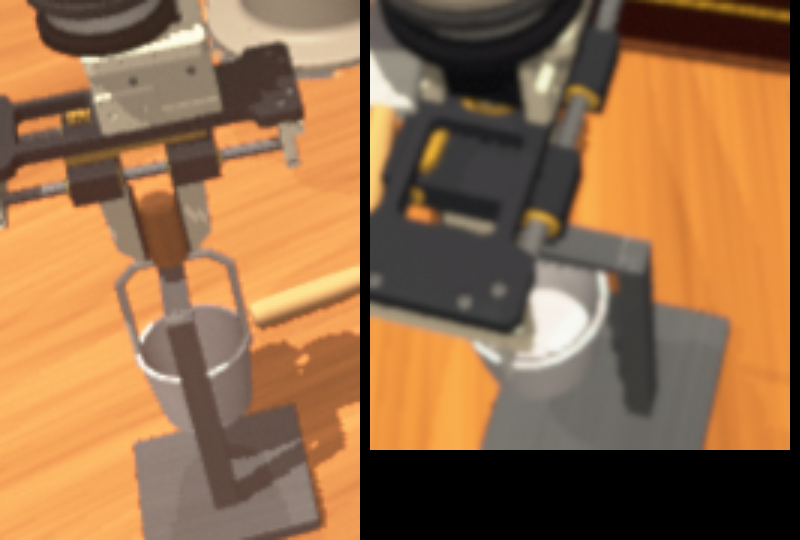

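The bar now lies on the arm (up-force 3.6 N), and the pail hangs below clear of the post. I'll release it.

```bash
python3 -m jog '[[[-0.2,0,0,-0.001,0],[-0.2,0,0,-0.001,0],[-0.2,0,0,-0.001,0],[-0.2,0,0,-0.001,0],[-0.2,0,0,-0.001,0]]]'
python3 -m jog '[[[-0.2,0,0,-0.01,0],[-0.2,0,0,-0.03,0],[-0.2,0,0,-0.06,0],[-0.2,0,0,-0.09,0],[-0.2,0,0,-0.11,0]]]'
python3 to.py 0.5807 0.3228 0.3
python3 - <<'E'
from h import *
cv2.imwrite('pics/s4.png',robot.read_camera('scene')[:,:,::-1])
cv2.imwrite('pics/d4.png',robot.read_camera('side')[:,:,::-1])
E
```

```text
time: 7.32
tool_pos: [0.4659, -0.3102, 0.1975]
tool_rot: [-3.141, 0.0, -0.309]
contact_force: [-1.1, 0.0, -0.5]
opening: 0.0364
grip_force: 0.0
time: 7.73
tool_pos: [0.4664, -0.3106, 0.3115]
tool_rot: [3.14, -0.004, -0.309]
contact_force: [-0.4, 0.1, -0.3]
opening: 0.0368
grip_force: 0.0
shift [-0.0835 -0.6382  0.0102] tool y angle -1.8794 pos [ 0.4664 -0.3106  0.3115]
```

```bash
python3 -m jog '[[[-0.2,-0.003,-0.03,0,0],[-0.2,-0.008,-0.06,0,0],[-0.2,-0.013,-0.1,0,0],[-0.2,-0.018,-0.14,0,0],[-0.2,-0.024,-0.18,0,0]]]'
python3 -m jog '[[[0,-0.005,-0.04,0,0],[0,-0.01,-0.08,0,0],[0,-0.015,-0.12,0,0],[0,-0.02,-0.16,0,0],[0,-0.026,-0.2,0,0]]]'
python3 -m jog '[[[0,-0.005,-0.04,0,0],[0,-0.01,-0.08,0,0],[0,-0.015,-0.12,0,0],[0,-0.02,-0.16,0,0],[0,-0.026,-0.2,0,0]]]'
python3 -m jog '[[[0,-0.004,-0.03,0,-0.12],[0,-0.008,-0.058,0,-0.24],[0,-0.008,-0.058,0,-0.36],[0,-0.008,-0.058,0,-0.48],[0,-0.008,-0.058,0,-0.6]]]'
for i in 1 ; do python3 -m jog '[[[0,0,0,0,-0.12],[0,0,0,0,-0.24],[0,0,0,0,-0.36],[0,0,0,0,-0.48],[0,0,0,0,-0.6]]]'; done
python3 -m jog '[[[0,0,0,0,-0.12],[0,0,0,0,-0.24],[0,0,0,0,-0.36],[0,0,0,0,-0.48],[0,0,0,0,-0.6]]]'
python3 -m jog '[[[0,0,0,0,-0.12],[0,0,0,0,-0.24],[0,0,0,0,-0.36],[0,0,0,0,-0.48],[0,0,0,0,-0.6]]]'
python3 -m jog '[[[0,0,0,0,-0.12],[0,0,0,0,-0.24],[0,0,0,0,-0.36],[0,0,0,0,-0.48],[0,0,0,0,-0.6]]]'
python3 to.py 0.5807 0.3228 0.2
python3 - <<'E'
from h import *
print(robot.observe()['qpos'])
T=tool();W=cam('wrist',T);print(T.round(4).tolist())
a=robot.read_camera('wrist')[:,:,::-1];b=robot.read_camera('scene')[:,:,::-1];cv2.imwrite('pics/w5.png',a);cv2.imwrite('pics/s5.png',b)
q=proj(W,[[.58,.323,.05]])[0];print(q);u,v=int(q[0]),int(q[1])
k=a[max(0,v-60):v+60,u-75:u+75]
o=np.zeros((600,800,3),np.uint8);z=cv2.resize(k,None,fx=3.6,fy=3.6);o[:z.shape[0],:z.shape[1]]=z
print('crop',max(0,v-60),u-75,z.shape)
o[:500,550:790]=cv2.resize(b[210:385,90:174],(240,500))
cv2.imwrite('pics/m5.png',o)
E
```

```text
time: 8.25
tool_pos: [0.4975, -0.1299, 0.3072]
tool_rot: [-3.141, 0.001, -0.31]
contact_force: [0.2, -0.8, 0.2]
opening: 0.0367
grip_force: 0.0
time: 8.67
tool_pos: [0.5335, 0.069, 0.3074]
tool_rot: [3.141, 0.001, -0.309]
contact_force: [-0.4, 0.1, 0.5]
opening: 0.0455
grip_force: 0.0
time: 9.08
tool_pos: [0.5695, 0.2674, 0.3072]
tool_rot: [3.141, 0.001, -0.309]
contact_force: [1.4, -0.3, -0.1]
opening: 0.0458
grip_force: 0.0
time: 9.5
tool_pos: [0.5793, 0.3239, 0.3065]
tool_rot: [3.141, 0.002, 0.299]
contact_force: [0.0, 0.2, -0.5]
opening: 0.0456
grip_force: 0.0
time: 9.92
tool_pos: [0.5795, 0.323, 0.307]
tool_rot: [-3.141, 0.001, 0.897]
contact_force: [0.5, -0.1, -0.5]
opening: 0.0459
grip_force: 0.0
time: 10.33
tool_pos: [0.5795, 0.323, 0.307]
tool_rot: [-3.14, 0.001, 1.497]
contact_force: [-1.2, -0.2, -0.2]
opening: 0.0457
grip_force: 0.0
time: 10.75
tool_pos: [0.5795, 0.323, 0.307]
tool_rot: [-3.14, -0.0, 2.097]
contact_force: [0.5, -0.4, -0.4]
opening: 0.0461
grip_force: 0.0
time: 11.17
tool_pos: [0.5795, 0.323, 0.307]
tool_rot: [-3.14, -0.001, 2.697]
contact_force: [0.1, 0.2, -0.9]
opening: 0.0459
grip_force: 0.0
shift [-0.0013  0.0005  0.107 ] tool y angle 1.1265 pos [0.5795 0.323  0.307 ]
[ 3.93106315e-01  5.81597257e-01  9.42590047e-01 -3.94280972e-05
  1.61885461e+00 -7.33379354e-01]
[[-0.9029, 0.4298, -0.0013, 0.5795], [0.4298, 0.9029, -0.0006, 0.323], [0.0009, -0.0011, -1.0, 0.307], [0.0, 0.0, 0.0, 1.0]]
[324.18498914 210.73948019]
crop 150 249 (432, 540, 3)
```

View pics/m5.png

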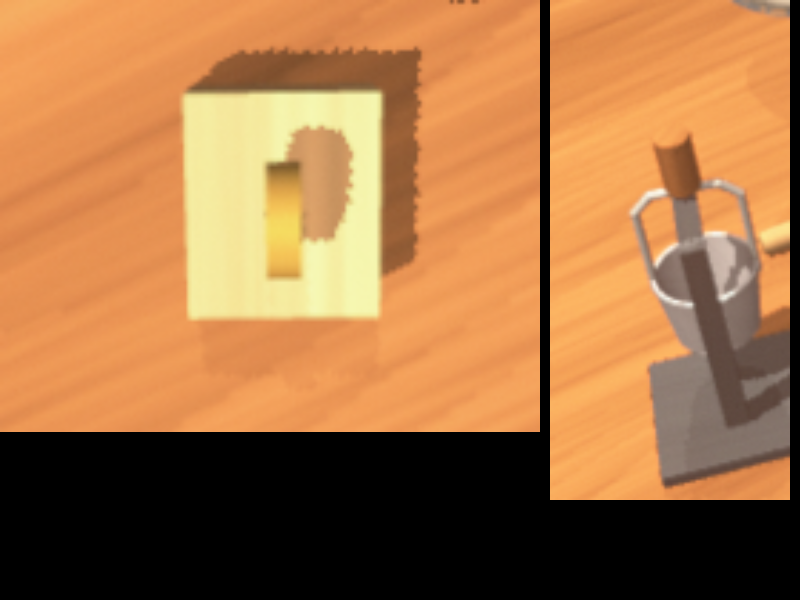

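The pail hangs free on the hook. The key's bow is at crop (284,220), upright and edge-on, aligned with the tool axes.

Run:
```python
from h import *
W=cam('wrist');ti=np.linalg.inv(tool())
f=lambda u,v,z:(ti@np.r_[plane(W,(249+u/3.6,150+v/3.6),z),1])[:3].round(4)
print('bow side L/R',f(266,220,.075),f(301,220,.075),'bow ends top',f(284,163,.065),f(284,278,.065))
print('rest corners',[f(u,v,.04).tolist() for u,v in((184,92),(382,92),(188,318),(381,318))],'world c',plane(W,(249+284/3.6,150+220/3.6),.07))
```

```text
bow side L/R [ 0.0031 -0.0008  0.2321] [0.0031 0.0092 0.2321] bow ends top [0.0181 0.0044 0.2421] [-0.0159  0.0045  0.2421]
rest corners [[0.0365, -0.0258, 0.2671], [0.0365, 0.0343, 0.2671], [-0.0341, -0.0257, 0.2671], [-0.0341, 0.0354, 0.267]] world c [0.57909294 0.32777736 0.07      ]
```

```bash
python3 -m jog '[[[0,0,0.002,0.03,0],[0,0.001,0.0043,0.07,0],[0,0.001,0.0043,0.11,0],[0,0.001,0.0043,0.15,0],[0,0.001,0.0043,0.185,0]]]'
python3 -m jog '[[[0,0,0,0.02,0],[0,0,0,0.04,0],[0,0,0,0.055,0],[0,0,0,0.064,0],[0,0,0,0.064,0]]]'
python3 -m jog '[[[-1,0,0,0,0],[-1,0,0,0,0],[-1,0,0,0,0],[-1,0,0,0,0],[-1,0,0,0,0]]]' 30
python3 -m jog '[[[-1,0,0,0,0],[-1,0,0,0,0],[-1,0,0,0,0]]]' 60
python3 -m jog '[[[-1,0,0,0,0],[-1,0,0,0,0],[-1,0,0,0,0]]]' 60
```

```text
time: 11.68
tool_pos: [0.5796, 0.327, 0.1199]
tool_rot: [-3.14, -0.001, 2.687]
contact_force: [0.2, 0.1, -0.3]
opening: 0.0456
grip_force: 0.0
time: 12.1
tool_pos: [0.5794, 0.3268, 0.0562]
tool_rot: [-3.138, -0.003, 2.689]
contact_force: [-0.9, -0.4, -0.8]
opening: 0.0463
grip_force: 0.0
time: 12.52
tool_pos: [0.5811, 0.3276, 0.0597]
tool_rot: [3.14, 0.001, 2.691]
contact_force: [0.1, -0.1, 0.2]
opening: 0.0171
grip_force: 0.0
time: 12.77
tool_pos: [0.5804, 0.3266, 0.059]
tool_rot: [-3.14, -0.0, 2.691]
contact_force: [-3.3, -4.7, 4.8]
opening: 0.0102
grip_force: 59.9
time: 13.02
tool_pos: [0.5804, 0.3266, 0.0591]
tool_rot: [-3.14, -0.0, 2.691]
contact_force: [-2.0, -5.3, 4.9]
opening: 0.0096
grip_force: 59.9
```

```bash
python3 -m jog '[[[-1,0,0,-0.01,0],[-1,0,0,-0.025,0],[-1,0,0,-0.05,0],[-1,0,0,-0.08,0],[-1,0,0,-0.11,0]]]'
python3 -m jog '[[[-1,0,0,-0.03,0],[-1,0,0,-0.055,0],[-1,0,0,-0.07,0],[-1,0,0,-0.07,0]]]'
python3 to.py 0.59 -0.022 0.24
```

```text
time: 13.43
tool_pos: [0.5806, 0.3278, 0.1702]
tool_rot: [3.141, -0.0, 2.691]
contact_force: [0.2, 0.7, -0.3]
opening: 0.0096
grip_force: 59.9
time: 13.77
tool_pos: [0.5823, 0.3286, 0.2441]
tool_rot: [3.134, 0.006, 2.692]
contact_force: [0.8, 0.5, 0.6]
opening: 0.0095
grip_force: 59.9
shift [-0.1594 -0.3123  0.0027] tool y angle 1.1209 pos [0.5823 0.3286 0.2441]
```

```bash
python3 -m jog '[[[-1,-0.01,-0.02,0,0],[-1,-0.025,-0.05,0,0],[-1,-0.043,-0.083,0,0],[-1,-0.06,-0.117,0,0],[-1,-0.077,-0.15,0,0]]]'
python3 -m jog '[[[-1,-0.018,-0.035,0,0],[-1,-0.035,-0.07,0,0],[-1,-0.053,-0.105,0,-0.05],[-1,-0.07,-0.138,0,-0.1],[-1,-0.082,-0.162,0,-0.194]]]'
python3 -m jog '[[[-1,0,0,0,0],[-1,0,0,0,0],[-1,0,0,0,0]]]'
python3 - <<'E'
from h import *
T=tool();W=cam('wrist',T);print(T.round(4).tolist())
a=robot.read_camera('wrist')[:,:,::-1];cv2.imwrite('pics/w6.png',a)
b=robot.read_camera('wrist')[:,:,::-1]
q=proj(W,[[.5315,-.0065,.083]])[0];print(q);u,v=int(q[0]),int(q[1])
r0=max(0,v-45);c0=u-60;print(r0,c0)
o=np.zeros((600,800,3),np.uint8);z=cv2.resize(a[r0:r0+100,c0:c0+133],None,fx=6,fy=6,interpolation=cv2.INTER_CUBIC);o[:z.shape[0],:z.shape[1]]=z[:,:800]
cv2.imwrite('pics/m6.png',o)
E
```

```text
time: 14.18
tool_pos: [0.5841, 0.1576, 0.2375]
tool_rot: [-3.141, -0.001, 2.692]
contact_force: [1.4, -0.5, -0.3]
opening: 0.0095
grip_force: 59.9
time: 14.6
tool_pos: [0.5877, -0.0255, 0.2377]
tool_rot: [-3.141, -0.001, 2.886]
contact_force: [0.7, 0.2, -0.1]
opening: 0.0097
grip_force: 59.9
time: 14.85
tool_pos: [0.5879, -0.022, 0.238]
tool_rot: [3.141, -0.001, 2.884]
contact_force: [-0.2, 0.3, -0.5]
opening: 0.0098
grip_force: 59.9
[[-0.967, 0.2548, -0.0009, 0.5879], [0.2548, 0.967, 0.001, -0.022], [0.0011, 0.0007, -1.0, 0.238], [0.0, 0.0, 0.0, 1.0]]
[324.05967028 158.28156226]
113 264
```

View pics/m6.png

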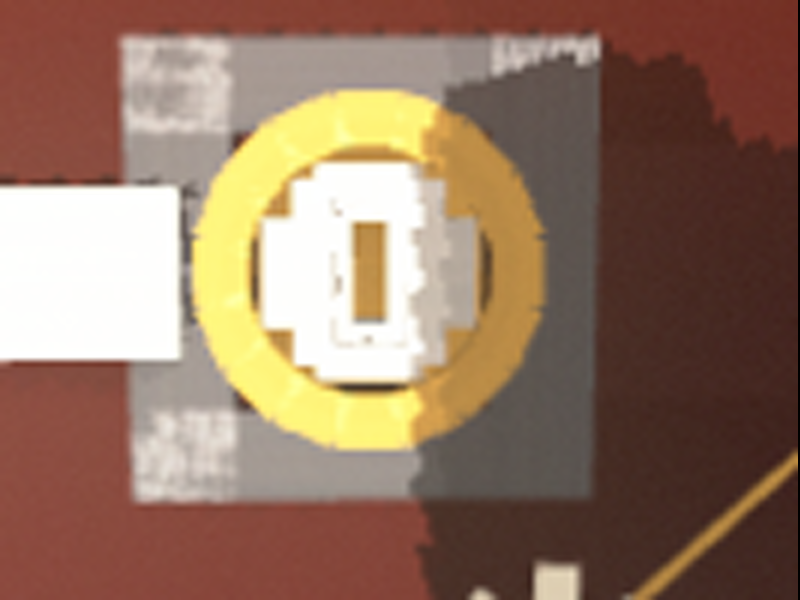

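The keyway is sharp at crop (369,272), i.e. image (325.5,158.3), square to the tool. The grip force suggested a small sideways bias, so I'll check the blade in the same image numerically.

Run:
```python
from h import *
T=tool();W=cam('wrist',T);ti=np.linalg.inv(T)
f=lambda u,z:(ti@np.r_[plane(W,u,z),1])[:3].round(4)
print('kh',f((325.5,158.3),.083),'slot edges',f((264+352/6,158),.083),f((264+386/6,158),.083),'ring',f((264+195/6,158.3),.083),f((264+546/6,158.3),.083),f((325.5,113+88/6),.083),f((325.5,113+450/6),.083))
Pt=lambda p:proj(W,[(T@np.r_[p,1])[:3]])[0].round(1)
for p in((0,0,.045),(.006,0,.045),(0,.002,.045),(0,-.002,.045),(.006,.002,.039),(.012,.005,.019),(.012,-.005,.019)):print(p,Pt(p))
im=cv2.imread('pics/w6.png')
h=cv2.cvtColor(im,cv2.COLOR_BGR2HSV)
for r in range(236,320,5):
    print(r,' '.join('%d/%d/%d'%tuple(h[r,c]) for c in range(306,346,3)))
```

```text
kh [0.0582 0.0017 0.1554] slot edges [ 0.0585 -0.0006  0.1554] [0.0585 0.0039 0.1554] ring [ 0.0583 -0.0213  0.1554] [0.0583 0.0251 0.1554] [0.0817 0.0017 0.1554] [0.0347 0.0017 0.1554]
(0, 0, 0.045) [322.9 273.7]
(0.006, 0, 0.045) [322.9 263.2]
(0, 0.002, 0.045) [326.5 273.7]
(0, -0.002, 0.045) [319.2 273.7]
(0.006, 0.002, 0.039) [326.6 266.7]
(0.012, 0.005, 0.019) [333.2 267.7]
(0.012, -0.005, 0.019) [312.  267.7]
236 4/145/134 4/143/132 4/145/132 4/148/129 4/146/129 4/148/131 4/147/130 4/149/130 4/147/130 5/148/131 4/142/124 4/139/123 4/138/122 10/47/206
241 4/147/132 4/148/129 4/143/130 4/149/130 4/149/130 4/146/131 4/148/129 4/147/130 4/146/129 4/146/129 4/139/123 4/139/123 4/141/123 24/10/243
246 4/148/129 4/150/129 4/147/130 5/149/130 4/147/130 4/145/130 4/149/128 4/146/129 4/148/129 5/148/126 4/141/121 5/141/123 4/141/121 4/139/121
251 4/148/129 4/145/130 3/143/130 3/143/130 4/146/129 4/145/128 4/148/129 4/148/129 4/144/129 4/140/122 4/141/121 4/140/120 4/140/122 4/139/121
256 4/145/128 3/143/130 4/145/128 4/149/128 4/149/128 4/149/128 4/143/128 4/145/125 4/140/120 4/141/121 
[... 1102 characters left out ...]
152/124 19/158/144 18/155/146 19/157/143 18/156/144 18/154/144 18/156/144 18/153/145 18/156/144 17/96/61 22/48/58 17/54/109
301 16/50/96 13/40/45 18/153/133 18/159/151 18/157/151 18/159/151 18/159/151 18/158/152 18/156/152 18/157/153 18/156/152 18/97/63 13/51/45 17/53/110
306 21/55/74 15/50/41 18/156/142 18/160/159 18/160/159 18/163/160 18/160/159 18/161/160 18/160/159 18/162/159 18/162/159 16/105/63 15/50/41 18/55/107
311 15/54/57 19/70/40 18/155/143 18/160/171 18/161/170 18/163/171 18/164/170 18/162/170 18/160/171 18/164/168 18/160/172 19/50/41 12/64/40 19/54/100
316 10/40/58 13/31/58 10/40/58 10/39/59 19/36/57 12/43/60 10/40/58 9/31/58 13/31/57 11/36/57 13/40/58 11/36/57 13/31/57 13/40/58
```

```bash
python3 -m jog '[[[-1,0.02,0,0.01,0],[-1,0.04,0,0.03,0],[-1,0.055,0,0.055,0],[-1,0.058,0,0.08,0],[-1,0.058,0,0.097,0]]]'
python3 -m jog '[[[-1,0,0,0,0],[-1,0,0,0,0],[-1,0,0,0.003,0],[-1,0,0,0.006,0],[-1,0,0,0.009,0]]]'
python3 -m jog '[[[-1,0,0,0.002,0],[-1,0,0,0.004,0],[-1,0,0,0.006,0],[-1,0,0,0.006,0]]]'
python3 to.py 0.5315 -0.0065 0.102
```

```text
time: 15.37
tool_pos: [0.53, -0.006, 0.14]
tool_rot: [3.142, -0.002, 2.887]
contact_force: [0.3, 0.8, -0.3]
opening: 0.0095
grip_force: 59.9
time: 15.78
tool_pos: [0.5328, -0.0079, 0.1335]
tool_rot: [3.141, 0.002, 2.886]
contact_force: [0.4, 0.0, -0.4]
opening: 0.0097
grip_force: 59.9
time: 16.12
tool_pos: [0.5319, -0.008, 0.1264]
tool_rot: [-3.142, -0.0, 2.885]
contact_force: [-0.6, -0.1, -0.0]
opening: 0.0098
grip_force: 59.9
shift [0.0007 0.0014 0.0244] tool y angle 1.3144 pos [ 0.5319 -0.008   0.1264]
```

Blade tip is now about 1.5 mm below the face with no force. I'll continue slowly.

```bash
python3 -m jog '[[[-1,0,0,0.0015,0],[-1,0,0,0.003,0],[-1,0,0,0.004,0],[-1,0,0,0.004,0]]]'
python3 -m jog '[[[-1,0,0,0.0015,0],[-1,0,0,0.003,0],[-1,0,0,0.004,0],[-1,0,0,0.004,0]]]'
```

```text
time: 16.45
tool_pos: [0.5319, -0.0079, 0.1225]
tool_rot: [3.142, -0.0, 2.885]
contact_force: [0.5, 0.1, -0.3]
opening: 0.0097
grip_force: 59.9
time: 16.78
tool_pos: [0.5323, -0.0076, 0.1188]
tool_rot: [3.141, 0.001, 2.885]
contact_force: [1.0, 2.9, 0.2]
opening: 0.01
grip_force: 59.9
```

```bash
python3 -m jog '[[[-1,0,0.0006,0.001,0.03],[-1,0,0.0006,0.002,0.03],[-1,0,0.0006,0.003,-0.03],[-1,0,0.0006,0.004,-0.03],[-1,0,0.0006,0.004,0]]]'
python3 -m jog '[[[-1,0,0,0.001,0.04],[-1,0,0,0.002,0.04],[-1,0,0,0.003,-0.04],[-1,0,0,0.004,-0.04],[-1,0,0,0.004,0]]]'
```

```text
time: 17.2
tool_pos: [0.5321, -0.0073, 0.1146]
tool_rot: [3.141, -0.0, 2.885]
contact_force: [1.4, 3.0, -0.7]
opening: 0.0096
grip_force: 59.9
time: 17.62
tool_pos: [0.5317, -0.0072, 0.1104]
tool_rot: [3.142, -0.001, 2.884]
contact_force: [-0.6, 2.9, 0.8]
opening: 0.0099
grip_force: 59.9
```

```bash
python3 -m jog '[[[-1,0,0.0006,0.001,0.04],[-1,0,0.0006,0.002,0.04],[-1,0,0.0006,0.003,-0.04],[-1,0,0.0006,0.004,-0.04],[-1,0,0.0006,0.004,0]]]'
python3 -m jog '[[[-1,0,0,0.001,0.04],[-1,0,0,0.002,0.04],[-1,0,0,0.003,-0.04],[-1,0,0,0.004,-0.04],[-1,0,0,0.004,0]]]'
```

```text
time: 18.03
tool_pos: [0.5317, -0.007, 0.1062]
tool_rot: [-3.141, -0.001, 2.884]
contact_force: [-0.7, 0.5, -0.4]
opening: 0.0095
grip_force: 59.9
time: 18.45
tool_pos: [0.5318, -0.0068, 0.1023]
tool_rot: [-3.141, -0.001, 2.885]
contact_force: [-2.3, 1.5, -0.4]
opening: 0.0097
grip_force: 59.9
```

```bash
python3 -m jog '[[[-1,0,0,0.001,0.03],[-1,0,0,0.002,0.03],[-1,0,0,0.002,-0.03],[-1,0,0,0.002,0]]]'
python3 -m jog '[[[-1,0,0,0.001,0.03],[-1,0,0,0.002,0.03],[-1,0,0,0.002,-0.03],[-1,0,0,0.002,0]]]'
```

```text
time: 18.78
tool_pos: [0.5319, -0.0069, 0.1018]
tool_rot: [-3.141, -0.0, 2.888]
contact_force: [-5.9, 0.6, 13.8]
opening: 0.0099
grip_force: 59.9
time: 19.12
tool_pos: [0.532, -0.007, 0.1014]
tool_rot: [-3.141, 0.001, 2.888]
contact_force: [-10.3, 1.7, 27.2]
opening: 0.0097
grip_force: 60.0
```

```bash
python3 -m jog '[[[-1,0,0,0.001,0.06],[-1,0,0,0.001,0.06],[-1,0,0,0.001,-0.06],[-1,0,0,0.001,-0.06],[-1,0,0,0.001,0]]]'
python3 - <<'E'
from h import *
o=robot.observe();print(o['tool_pos'],o['contact_force'],o['torque'])
T=tool()
s=robot.read_camera('scene')[:,:,::-1];d=robot.read_camera('side')[:,:,::-1];w=robot.read_camera('wrist')[:,:,::-1]
cv2.imwrite('pics/s7.png',s);cv2.imwrite('pics/d7.png',d);cv2.imwrite('pics/w7.png',w)
o=np.zeros((600,800,3),np.uint8)
o[:300,:400]=cv2.resize(s[232:307,243:343],(400,300),interpolation=cv2.INTER_CUBIC)
o[:300,400:]=cv2.resize(d[240:315,258:358],(400,300),interpolation=cv2.INTER_CUBIC)
o[300:,:400]=cv2.resize(w[180:330,225:425],(400,300),interpolation=cv2.INTER_CUBIC)
o[300:,400:]=cv2.resize(s[180:390,70:350],(400,300))
cv2.imwrite('pics/m7.png',o)
E
```

```text
time: 19.53
tool_pos: [0.5323, -0.0071, 0.1013]
tool_rot: [-3.141, 0.002, 2.886]
contact_force: [-12.4, 0.7, 33.2]
opening: 0.0097
grip_force: 60.0
[ 0.53226062 -0.00711069  0.10130004] [-12.42486582   0.71463654  33.17325856] [0.43182865 2.42110467 0.04175109]
```

View pics/m7.png

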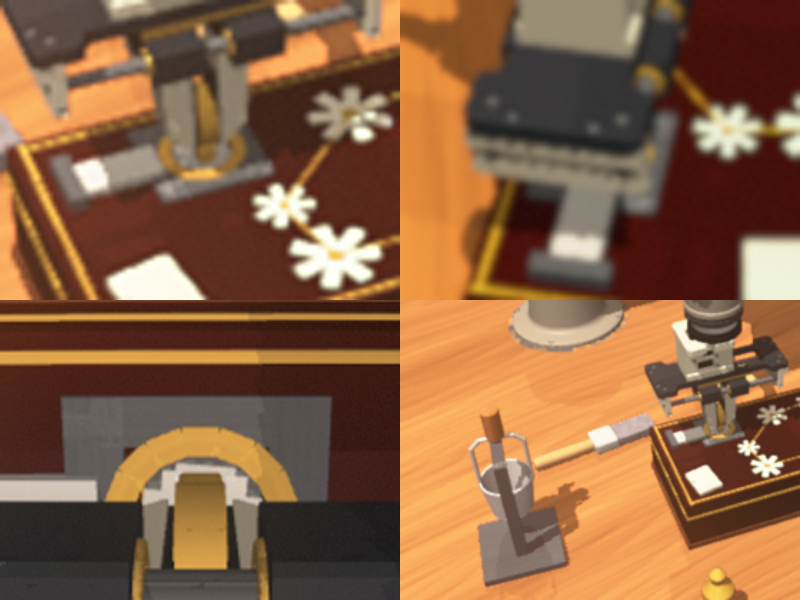

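The key looks seated, with its shoulder down on the plug inside the ring, and the hard stop is at the expected home height. The pail still hangs on the hook. I'll ease the side load, keep the push on, and turn.

```bash
python3 -m jog '[[[-1,0.001,0,0,0],[-1,0.0015,0,0,0],[-1,0.0015,0,0,0]]]'
python3 -m jog '[[[-1,0,0,0,0.08],[-1,0,0,0,0.16],[-1,0,0,0,0.24],[-1,0,0,0,0.32],[-1,0,0,0,0.4]]]'
python3 -c "
from h import *;o=robot.observe();print(o['torque'],o['qpos'])"
```

```text
time: 19.93
tool_pos: [0.5321, -0.0071, 0.1014]
tool_rot: [-3.141, 0.005, 2.885]
contact_force: [-8.7, -1.2, 30.2]
opening: 0.0091
grip_force: 60.0
time: 20.35
tool_pos: [0.5319, -0.0075, 0.1014]
tool_rot: [3.141, 0.005, 2.481]
contact_force: [-8.8, -2.7, 30.3]
opening: 0.0095
grip_force: 60.0
[-0.12204817  1.86280347  0.06024295] [-0.15726899  0.49697155  1.68681493 -0.00195351  0.95332344 -1.06674621]
```

```bash
python3 -m jog '[[[-1,0,0,0,0.08],[-1,0,0,0,0.16],[-1,0,0,0,0.24],[-1,0,0,0,0.32],[-1,0,0,0,0.4]]]'
python3 -m jog '[[[-1,0,0,0,0.08],[-1,0,0,0,0.16],[-1,0,0,0,0.24],[-1,0,0,0,0.32],[-1,0,0,0,0.4]]]'
python3 -m jog '[[[-1,0,0,0,0.08],[-1,0,0,0,0.16],[-1,0,0,0,0.2],[-1,0,0,0,0.2],[-1,0,0,0,0.2]]]'
python3 -c "
from h import *;o=robot.observe();print(o['torque'],o['contact_force'],o['tool_rot'])"
```

```text
time: 20.77
tool_pos: [0.5315, -0.0077, 0.1014]
tool_rot: [3.14, 0.004, 2.082]
contact_force: [-10.6, -2.8, 31.8]
opening: 0.0101
grip_force: 60.0
time: 21.18
tool_pos: [0.5313, -0.0077, 0.1013]
tool_rot: [3.139, 0.003, 1.682]
contact_force: [-11.7, -3.2, 32.0]
opening: 0.0094
grip_force: 60.0
time: 21.6
tool_pos: [0.5311, -0.0077, 0.1014]
tool_rot: [3.139, 0.002, 1.485]
contact_force: [-12.1, -2.9, 32.2]
opening: 0.0099
grip_force: 60.0
[-0.36123586  2.31003959  0.03742229] [-12.12347637  -2.9358073   32.16387973] [3.13884363e+00 2.38978934e-03 1.48532308e+00]
```

```bash
Q="from h import *;o=robot.observe();print('TZ',np.round(o['torque'],3),o['tool_rot'][2])"
python3 -m jog '[[[-1,0,0,0,0.05],[-1,0,0,0,0.1],[-1,0,0,0,0.1]]]' >/dev/null; python3 -c "$Q"
python3 -m jog '[[[-1,0,0,0,0.05],[-1,0,0,0,0.1],[-1,0,0,0,0.1]]]'>/dev/null; python3 -c "$Q"
python3 -m jog '[[[-1,0,0,0,0.03],[-1,0,0,0,0.06],[-1,0,0,0,0.06]]]'; python3 -c "$Q"
```

```text
TZ [-0.196  2.163  0.115] 1.3828675490997706
TZ [-0.235  2.551  0.139] 1.2831488027865448
time: 22.35
tool_pos: [0.5307, -0.0074, 0.1013]
tool_rot: [3.139, 0.002, 1.225]
contact_force: [-12.8, -2.1, 33.7]
opening: 0.0099
grip_force: 60.1
TZ [-0.196  2.559  0.381] 1.2246232494255795
```

```bash
Q="from h import *;o=robot.observe();print('TZ',np.round(o['torque'],3),o['tool_rot'][2])"
python3 -m jog '[[[-1,0,0,0,0.03],[-1,0,0,0,0.03],[-1,0,0,0,0.03]]]'>/dev/null; python3 -c "$Q"
python3 -m jog '[[[-1,0,0,0,0],[-1,0,0,0,0],[-1,0,0,0,0],[-1,0,0,0,0],[-1,0,0,0,0]]]'; python3 -c "$Q"
python3 - <<'E'
from h import *
a=cv2.imread('pics/s7.png');b=robot.read_camera('scene')[:,:,::-1];cv2.imwrite('pics/s8.png',b)
d0=cv2.imread('pics/d7.png');d=robot.read_camera('side')[:,:,::-1]
# bolt: bright low-saturation pixels on lid near the lock
for n,p,q,(r,c,hh,ww) in(('scene',a,b,(262,255,25,40)),('side',d0,d,(285,288,30,35))):
    for i in(p,q):
        h=cv2.cvtColor(np.ascontiguousarray(i[r:r+hh,c:c+ww]),cv2.COLOR_BGR2HSV);m=(h[...,1]<60)&(h[...,2]>190);y,x=np.nonzero(m);print(n,m.sum(),x.mean()+c,y.mean()+r)
# change map outside arm: pail and bystanders
s4=cv2.imread('pics/s5.png');df=cv2.absdiff(s4,b).max(2)>60
for k,(r,c,h,w) in dict(hook=(215,90,170,95),dish=(335,345,40,50),finial=(360,275,50,40),pig=(400,190,45,35),jar=(285,410,50,35)).items():print(k,df[r:r+h,c:c+w].sum())
E
```

```text
TZ [-0.156  2.609  0.5  ] 1.1963750975579315
time: 23.02
tool_pos: [0.5307, -0.0074, 0.1014]
tool_rot: [3.139, 0.002, 1.197]
contact_force: [-13.4, -1.0, 33.7]
opening: 0.0094
grip_force: 60.1
TZ [-0.248  2.593  0.496] 1.1965109526717328
scene 52 265.4423076923077 275.36538461538464
scene 181 275.353591160221 273.08839779005524
side 61 301.78688524590166 301.2295081967213
side 223 303.7130044843049 293.7578475336323
hook 0
dish 0
finial 0
pig 0
jar 0
```

```bash
python3 -c "
from cell import robot
print(robot.hand_in())"
```

```text
the job is handed in; nothing more can be done
None
```

I handed the job in at about 23 s; the hand-in gave no verdict. The pail hangs free on the hook, and the key went home to a hard stop at the expected height. It is turned clockwise to its stop (bolt drawn) and still gripped and pushed in, and the jar, dish, finial and can had not moved (tile, panel and brush not rechecked).

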